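# Unload the drilled board from the bench vise

## Task

On the potting bench a freshly drilled board stands clamped in the vise. Clear the timber offcuts lying behind the sliding jaw, open the jaw wide, and only then lift the board out and lay it flat in the middle of the rubber mat with its drilled face up. Every offcut, wherever it lies on the bench, goes into the plywood crate; push the emptied vise fully shut again, and leave the other things on the bench alone.

Things in the scene. Friction and masses are not known exactly. Their poses are not given: they have to be found in the camera images.
- vise: dark steel bench vise, fixed to the bench; origin on the bench top. Its x axis is the opening direction (roughly away from the robot). Flat bed 30 mm above the bench, 110 mm wide (y), no side walls. Fixed jaw: x = -135 to -90 mm, 120 mm wide, top 75 mm above the bench. End plate: x = 52 to 66 mm, 110 mm wide, top 60 mm above the bench
- bed (a point): point in the middle of the part of the vise bed behind the sliding jaw (between it and the end plate, 82 mm of free length when the board is clamped); at the height of the bed, axes as the vise
- jaw (a joint): travel of the sliding jaw in m along the vise x axis: 0 = gripping the 24 mm board, 0.065 = fully open, -0.0245 = empty vise fully shut; moves with about 7 N of friction and stays where it is left. The jaw is 36 mm thick (x), 116 mm wide, top 75 mm above the bench; at 0 it fills vise x = -65.5 to -29.5 mm
- jaw_grip (a point): grip point of the upright black paddle on top of the sliding jaw: paddle 14 mm thick (vise x), 26 mm wide (vise y), rising from 72 to 131 mm above the bench; this point is on its axis, 112 mm above the bench; axes as the vise
- board: pale wooden board 24 x 54 x 116 mm (x, y, z), about 0.14 kg; origin at the centre of its lower end, z along its length (up while it stands in the vise on the bed), x through its thickness. The -x face has eight dark drilled holes, 13 mm wide, in two rows; the +x face is plain. In the vise the drilled face is against the fixed jaw, and the upper 71 mm stand clear of the jaws
- board_mid (a point): centre of the board, axes as the board
- board_face (a point): middle of the drilled face of the board; its z axis points out of that face (up when the drilled face is up), its x axis along the board towards the end that is on top in the vise
- mat: black rubber mat 220 x 180 x 3 mm (x, y, z), fixed to the bench; origin at the centre of its underside
- crate: open plywood crate 230 x 190 x 70 mm outside (x, y, z), walls and floor 6 mm, heavy and fixed; origin at the centre of its underside
- crate_in (a point): centre of the crate's inner floor, 6 mm above the bench
- offcut1: offcut of square-cut timber batten, 70 x 28 x 24 mm (x, y, z), medium-brown wood, all five alike, some may be absent; origin at the centre of its underside, x along its length. Starts on the vise bed behind the jaw.
- offcut2: offcut of square-cut timber batten, 70 x 28 x 24 mm (x, y, z), medium-brown wood, all five alike, some may be absent; origin at the centre of its underside, x along its length. Starts on the vise bed behind the jaw.
- offcut3: offcut of square-cut timber batten, 70 x 28 x 24 mm (x, y, z), medium-brown wood, all five alike, some may be absent; origin at the centre of its underside, x along its length. Starts on the mat.
- offcut4: offcut of square-cut timber batten, 70 x 28 x 24 mm (x, y, z), medium-brown wood, all five alike, some may be absent; origin at the centre of its underside, x along its length. Starts on the mat.
- offcut5: offcut of square-cut timber batten, 70 x 28 x 24 mm (x, y, z), medium-brown wood, all five alike, some may be absent; origin at the centre of its underside, x along its length. Starts on the bare bench, beyond the crate or the mat.
- pot: small terracotta pot, 84 mm wide, 80 mm high, not to be disturbed
- tape: roll of green tying tape lying flat, 84 mm wide, 25 mm high, not to be disturbed
- labels: bundle of white plant labels, 100 x 32 x 14 mm, not to be disturbed
- twine: upright reel of twine, 64 mm wide, 55 mm high, not to be disturbed

How it is judged:
By the outcome, as a careful person would: the job done as asked, in the order asked, and still so for the second after the job is handed in, with the robot touching nothing.
Of offcut1, offcut2, offcut3, offcut4, offcut5 only 3 to 5 are there at a start; the rules pass over those that are not, and their reading is None.
At some moment in a run one of offcut1, offcut2, offcut3, offcut4, offcut5 may be knocked a few centimetres aside while the robot is not near it.
Once in a run the grip may slacken for a moment while it holds something.
It also fails if it takes over 210 s, if anything falls off the work surface, if the arm or the gripper's body presses on something with over 40 N, if the wrist force passes 120 N, or if a joint passes its speed limit or range.

## Robot

A 6-joint arm with a two-finger parallel gripper is mounted at the origin on the work surface. World frame = base frame: x ahead of the robot, y to its left, z up, the work surface at z = 0. Lengths are in m, angles in rad, forces in N, time in s.
With the tool pointing down it reaches from about 0.325 to 0.775 m from the base axis. Payload 5.5 kg.
Tool frame: the origin (TCP) lies on the centre line of the jaws, within the pads' length; the fingertips stand 17 mm ahead of it and the grasp point (between the pads) lies 2 mm behind it; z points along the fingers, y is the line along which they close (so a half turn about z gives the same grasp; the last joint's range is limited). The gripper opens to 85 mm and grips with 20 to 120 N. Pads are 22 mm wide; open, the fingers measure 114 mm over their backs; the gripper's body (76 mm by 85 mm) begins 54 mm behind the grasp point. The pads swing forward as they close: fully open they stand 13 mm farther back than shut.
Start: joints at [-1.208, 0.091, 1.231, -0, 1.82, -0.057], TCP at [0.245, -0.548, 0.248] pointing down, gripper open.
Joint ranges: [-2.87, 2.87], [-0.86, 2.18], [0.17, 2.46], [-1.51, 4.65], [0.06, 2.69], [-2.65, 2.65]. Speed limits (rad/s): [2.57, 2.57, 3.01, 3.14, 3.14, 3.14].

## Interface

Orientations are given as a unit quaternion [w, x, y, z].
In Python, from workcell import r, read_camera gives the robot as it stands.
- The arm moves only by the tool step_arm, never from a script. Its argument "deltas" is a list of rows, each an object of numbers: "claw": the opening, from 0 (shut) to 1 (fully open); "x", "y", "z": the shift along the tool's x, y, z scaled (see below); "yaw": the turn about the tool's z scaled (see below). A call has 1 to 10 rows; each row is the pose to reach, as a shift and turn from the pose commanded when the call began, along the tool's axes at that moment, turning the shorter way round; what a row does not reach only later rows make up. The controller multiplies each number of a shift by 0.5 m and each number of a turn by pi rad. A row lasts 1/10 s, in which the tool goes at most 50 mm and 8.59 degrees, less where a joint would pass 70% of its speed; a pose out of reach is approached as far as the arm can. A call with a number of a shift or a turn outside -1 to 1 is refused whole. A call with a gripper value outside its range is refused whole. The fingers move at their own pace and stop on an object; the grip force is fixed at half the most. Time passes only in rows, so rows that repeat a pose let the fingers close. It gives the time, the measured TCP pose, the force, the opening and the grip force at its end, in the units of the state.
- r.sense(): the state, without advancing time (a new reading comes with each control period).
- read_camera(name): name is "side" or "top"; returns a dict with "color" (420x560x3 uint8, red, green, blue), "fovy" (degrees; the focal length in pixels is half the picture's height over the tangent of half this angle, whatever the lens; pixels are square), "cx", "cy" (the principal point, pixels), "distortion" ([k1, k2, p1, p2, k3] as OpenCV has them; the pictures are not rectified), "origin" and "rotation" of the camera in the world. Camera axes: x right, y up, looking along -z (the intrinsics and any distortion apply to the point x, -y, -z); pixel columns grow to the right and rows downward; lengths in m; the calibration is good to about 2 mm. A picture is of the moment at which its call begins. There is no depth.
- r.sign_off(): hands the job in; it is judged then, once.
The state is a dict: "time": time; "joint_pos": joint angles; "qvel": joint speeds; "effort": joint torques, N m; "tool_pos": TCP position; "tcp_rot": TCP orientation; "contact_force": force on the tool from outside, world axes, zero at the start; "moment": the same for the moment, N m; "gripper_width": finger opening in m; "finger_force": force on a finger pad.
Only numpy, scipy, OpenCV 4.12 (cv2) and the standard library are available. Lean on these libraries where they do the work, as an engineer would, in place of code of your own. Each camera call takes 0.05 s, during which the arm holds its last target. There are 200 camera calls.

## Working session

There is one attempt and no reset: what is moved stays moved. The work goes in short steps, Python scripts to look and compute and a tool call to move; the robot and the scene stay as the last step left them, time stands still between calls to the robot, and variables do not carry over. Pictures are saved under pics/ and viewed, at most 14 in all, crops included, and the job is handed in when it is done.

Besides the shell and the picture viewer there is one more tool, called after "Call:" as name([rows], argument=value, ...), one row to a line, values as JSON. step_arm: Moves the arm, as the interface text tells. Its arguments: {"type":"object","properties":{"deltas":{"type":"array","items":{"type":"object","properties":{"claw":{"type":"number"},"x":{"type":"number","minimum":-1,"maximum":1},"y":{"type":"number","minimum":-1,"maximum":1},"z":{"type":"number","minimum":-1,"maximum":1},"yaw":{"type":"number","minimum":-1,"maximum":1}}}}},"required":["deltas"]}

```bash
mkdir -p pics; cat > h.py <<'E'
import numpy as np, cv2
from workcell import r, read_camera
def snap(n,f=None):
    c=read_camera(n)
    if f: cv2.imwrite('pics/'+f+'.png',c['color'][:,:,::-1])
    return c
def KD(c):
    f=c['color'].shape[0]/2/np.tan(np.radians(c['fovy'])/2)
    return np.array([[f,0,c['cx']],[0,f,c['cy']],[0,0,1]]),np.array(c['distortion'],float)
def rays(c,px):
    K,D=KD(c); u=cv2.undistortPoints(np.array(px,float).reshape(-1,1,2),K,D).reshape(-1,2)
    d=np.c_[u[:,0],-u[:,1],-np.ones(len(u))]
    return np.array(c['origin']),d@np.array(c['rotation']).reshape(3,3).T
def plane(c,px,z):
    o,d=rays(c,px); return o+d*((z-o[2])/d[:,2])[:,None]
def proj(c,P):
    K,D=KD(c); p=(np.array(P,float).reshape(-1,3)-c['origin'])@np.array(c['rotation']).reshape(3,3)
    return cv2.projectPoints(p*[1,-1,-1],np.zeros(3),np.zeros(3),K,D)[0].reshape(-1,2)
def tri(c1,p1,c2,p2):
    o1,d1=rays(c1,p1);o2,d2=rays(c2,p2);d1,d2=d1[0],d2[0]
    s=np.linalg.lstsq(np.c_[d1,-d2],o2-o1,rcond=None)[0]
    a,b=o1+s[0]*d1,o2+s[1]*d2; return (a+b)/2,np.linalg.norm(a-b)
E
python3 - <<'E'
from h import *
for n in('top','side'):
    c=snap(n,n+'0'); print(n,c['fovy'],c['cx'],c['cy'],c['distortion'],np.round(c['origin'],3),np.round(c['rotation'],3).tolist())
s=r.sense(); print(s['tcp_rot'],s['tool_pos'],s['contact_force'],s['gripper_width'])
E
```

```text
top 49.90399447818235 278.819101633284 216.5216096794589 [-0.1437311  0.         0.         0.         0.       ] [0.438 0.016 1.053] [-0.695, -0.061, 0.061, 0.713]
side 53.94047292502638 281.60355180520463 209.5669316032837 [-0.10983342  0.          0.          0.          0.        ] [-0.081  0.645  0.708] [-0.339, -0.19, 0.436, 0.812]
[-9.06864046e-04  9.78055490e-01  2.08342546e-01 -1.39622285e-04] [ 0.2444425  -0.54769167  0.24723405] [ 0.50626931 -0.31896413  0.13577538] 0.08559364604247008
```

View pics/top0.png

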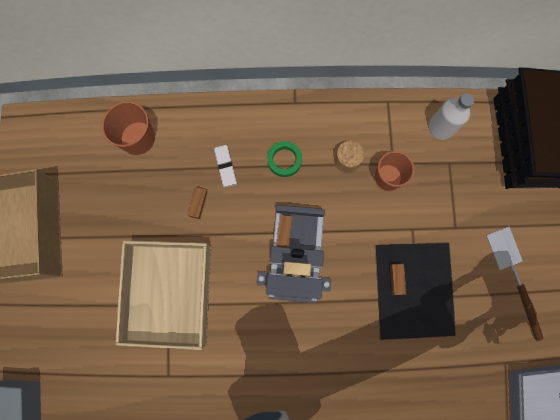

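View pics/side0.png

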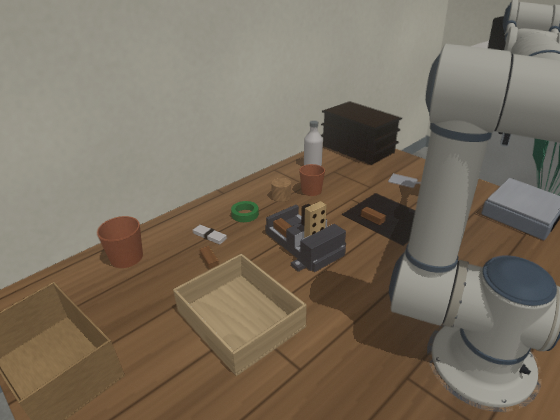

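The top view shows the vise around (297,255), with the board top at (297,269). There are offcuts on the bed at (285,230), on the mat at (399,279) and on the bench at (197,202). The crate is at (163,295). `rotation` turns out to be a quaternion, so I'll fix the helper and zoom in.

```bash
sed -i "s/np.array(c\['rotation'\]).reshape(3,3)/RM(c)/" h.py; cat >> h.py <<'E'
from scipy.spatial.transform import Rotation as Rn
def RM(c): return Rn.from_quat(np.roll(c['rotation'],-1)).as_matrix()
E
python3 - <<'E'
from h import *
t=cv2.imread('pics/top0.png');s=cv2.imread('pics/side0.png')
a=cv2.resize(t[195:310,250:345],None,fx=4.2,fy=4.8,interpolation=3)
b=cv2.resize(s[190:280,255:355],None,fx=4,fy=4.8,interpolation=3)
h=552
o=np.hstack([cv2.resize(a,(399,h)),cv2.resize(b,(400,h))]); cv2.imwrite('pics/z1.png',o)
T=snap('top');S=snap('side')
print(RM(T).round(2).tolist())
hsv=cv2.cvtColor(t,cv2.COLOR_BGR2HSV)
for p in[(399,279),(285,230),(197,202),(230,320),(60,200),(297,269),(425,310),(165,295)]: print(p,hsv[p[1],p[0]],plane(T,[p],0.02).round(3))
E
```

```text
[[-0.03, 0.98, -0.17], [-1.0, -0.03, 0.0], [-0.0, 0.17, 0.99]]
(399, 279) [ 13 143 134] [[ 0.465 -0.259  0.02 ]]
(285, 230) [ 13 140 138] [[ 0.586 -0.001  0.02 ]]
(197, 202) [ 13 142 131] [[0.658 0.204 0.02 ]]
(230, 320) [ 15 118 136] [[0.384 0.129 0.02 ]]
(60, 200) [ 15 118 132] [[0.673 0.543 0.02 ]]
(297, 269) [ 19  90 199] [[ 0.496 -0.025  0.02 ]]
(425, 310) [105  20  25] [[ 0.392 -0.316  0.02 ]]
(165, 295) [ 18  73 196] [[0.443 0.278 0.02 ]]
```

View pics/z1.png

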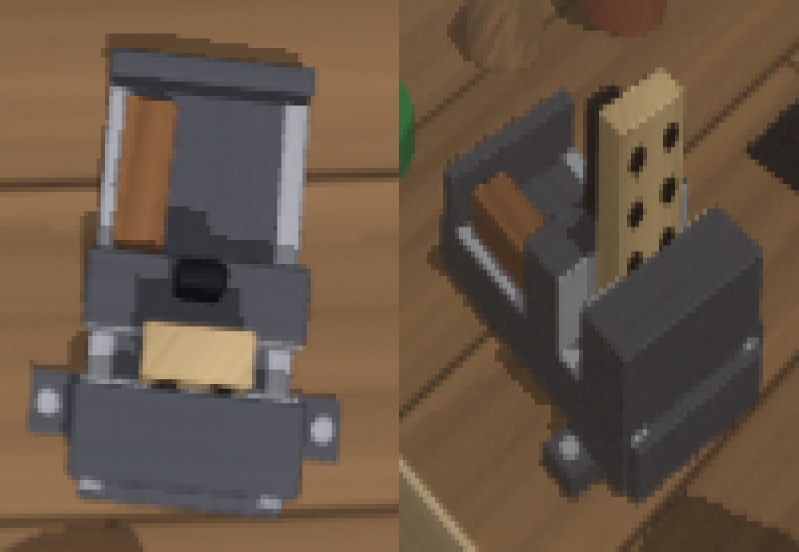

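The zoom shows the board clamped, with its top in the crop at (197,355) and the holes towards the robot. The black paddle is at (200,280). One offcut lies along the left side of the bed at (147,170), and the right half of the bed is empty. Next I'll measure everything.

```bash
cat >> h.py <<'E'
def comps(c,lo,hi,amin=60):
    hsv=cv2.cvtColor(c['color'],cv2.COLOR_RGB2HSV); m=cv2.inRange(hsv,lo,hi)
    m=cv2.morphologyEx(m,cv2.MORPH_OPEN,np.ones((3,3)))
    cs,_=cv2.findContours(m,cv2.RETR_EXTERNAL,cv2.CHAIN_APPROX_NONE)
    return [k for k in cs if cv2.contourArea(k)>amin]
def cen(k): m=cv2.moments(k); return np.array([m['m10'],m['m01']])/m['m00']
OFF=((8,134,60),(16,190,200))
def rect(c,k,z):
    P=plane(c,k.reshape(-1,2),z)[:,:2]; (x,y),(w,h),a=cv2.minAreaRect((P*1000).astype(np.float32))
    if w<h: w,h,a=h,w,a+90
    return np.round([x,y,w,h,(a+90)%180-90],1)
E
python3 - <<'E'
from h import *
T=snap('top');S=snap('side')
for nm,c in(('T',T),('S',S)):
    for k in comps(c,*OFF): print(nm,cen(k).round(1),cv2.contourArea(k),cv2.boundingRect(k),rect(c,k,.024))
print('wood pale')
for nm,c in(('T',T),('S',S)):
    for k in comps(c,(16,60,150),(24,140,255)): print(nm,cen(k).round(1),cv2.contourArea(k),cv2.boundingRect(k),rect(c,k,.146 if cv2.contourArea(k)<2000 else .07))
print('black')
for nm,c in(('T',T),('S',S)):
    for k in comps(c,(0,0,0),(180,120,35),50): print(nm,cen(k).round(1),cv2.contourArea(k),cv2.boundingRect(k),rect(c,k,.003))
E
```

```text
T [537.7 332.1] 82.5 (534, 323, 9, 18) [ 326.2 -589.8   40.2   17.4   16.5]
T [397.5 278.9] 364.0 (391, 264, 14, 31) [ 465.5 -254.8   68.9   30.4   -3.3]
T [284.2 230.8] 291.5 (278, 216, 14, 31) [583.9   1.5  71.8  24.6  -8.7]
T [197.  202.4] 350.0 (188, 187, 19, 32) [656.1 203.3  72.   30.9 -14.9]
T [393.7 170.5] 1152.5 (375, 151, 39, 40) [ 720.1 -265.   103.    87.8  -21.7]
T [128.5 127.8] 2020.5 (102, 102, 53, 53) [851.7 372.5 150.7 117.4  59.3]
S [208.5 255.1] 118.5 (201, 247, 15, 17) [655.7 206.7  72.3  26.  -18.7]
S [282.1 224.1] 81.0 (276, 219, 13, 12) [616.7 -25.5  56.2  29.6 -14.1]
S [121.3 245. ] 1305.5 (99, 219, 44, 49) [879.3 345.3 243.5 100.9 -11.5]
S [372.9 214.5] 175.5 (362, 208, 23, 15) [ 4.600e+02 -2.476e+02  8.160e+01  5.110e+01  4.000e-01]
S [313.2 181. ] 387.0 (303, 166, 21, 30) [ 729.4 -283.3  202.3   70.2  -46.8]
wood pale
T [296.8 268.5] 270.5 (284, 262, 27, 14) [489.6 -20.   53.   23.   83.3]
T [167.2 290.1] 6154.0 (128, 246, 78, 104) [439.3 262.5 221.  164.   -2.8]
T [ 17.2 227.9] 2458.0 (0, 188, 39, 78) [604.4 620.1 179.8  98.6   4.6]
S [234.3 312.7] 3346.5 (189, 278, 95, 73) [414.9 302.9 165.7 138.2  -3. ]
S [315.7 206. ] 71.0 (308, 202, 16, 9) [489.5 -20.7  50.1  23.1  82.6]
black
T [421.9 317. ] 2515.5 (380, 282, 75, 57) [ 392.1 -301.1  177.1  123.8  -90. ]
T [517.5 137.2] 3337.5 (494, 68, 66, 120) [ 8.440e+02 -6.298e+02  3.308e+02  1.577e+02  4.000e-01]
S [381.9 154.6] 101.0 (373, 148, 20, 14) [ 701.2 -657.1  153.1   38.8  -89.9]
```

The board top comes out consistent in both views: about (0.4895, -0.020) at z=0.146. The vise x axis is at about -7°. Three offcuts are present. One more measurement round before moving.

```bash
python3 - <<'E'
from h import *
T=snap('top');S=snap('side')
t=comps(T,*OFF);s=comps(S,*OFF)
g=lambda L,p:min(L,key=lambda k:np.hypot(*(cen(k)-p)))
for n,a,b,z in(('bed',(284,231),(282,224),.054),('bench',(197,202),(208,255),.024),('mat',(397,279),(373,214),.027)):
    A,B=g(t,a),g(s,b);P,e=tri(T,[cen(A)],S,[cen(B)])
    print(n,'tri',P.round(4),round(e,4),'top@mid',plane(T,[cen(A)],z-.012)[0].round(4),'rect',rect(T,A,z))
hs=cv2.cvtColor(T['color'],cv2.COLOR_RGB2HSV)
m=cv2.inRange(hs,(0,0,0),(180,255,60)); m[:, :365]=0;m[:,470:]=0;m[:235]=0;m[350:]=0
m=cv2.morphologyEx(m,cv2.MORPH_OPEN,np.ones((3,3)));m=cv2.morphologyEx(m,cv2.MORPH_CLOSE,np.ones((25,25)))
k=max(cv2.findContours(m,0,1)[0],key=cv2.contourArea);print('mat',rect(T,k,.003),cv2.boxPoints(cv2.minAreaRect(k)).round(0).tolist())
# paddle
for nm,c,(x0,x1,y0,y1) in(('T',T,(285,310,245,262)),('S',S,(298,312,200,250))):
    h=cv2.cvtColor(c['color'],cv2.COLOR_RGB2HSV)[:,:,2]; mm=np.zeros_like(h);mm[y0:y1,x0:x1]=(h[y0:y1,x0:x1]<28)*255
    for k in cv2.findContours(mm,0,1)[0]:
        if cv2.contourArea(k)>12: print('paddle',nm,cv2.boundingRect(k),cen(k).round(1),rect(c,k,.131))
# vise hints: end plate top & fixed jaw via top pixels (crop coords -> px)
f=lambda x,y:(250+x*95/399,195+y*115/552)
print('end back/front @.06',plane(T,[f(110,50),f(315,70),f(308,100),f(112,85)],.06)[:,:2].round(4).tolist())
print('fixed jaw @.075',plane(T,[f(75,385),f(303,402),f(300,500),f(70,482)],.075)[:,:2].round(4).tolist())
# crate rim
print('crate rim T',plane(T,[(123,242),(208,242),(204,349),(118,346)],.07)[:,:2].round(3).tolist())
print('crate rim S',plane(S,[(176,293),(240,259),(304,304),(238,354)],.07)[:,:2].round(3).tolist())
E
```

```text
bed tri [0.5817 0.0045 0.058 ] 0.0078 top@mid [0.581  0.0016 0.042 ] rect [579.5   1.9  70.   23.9  -8.7]
bench tri [0.6577 0.2052 0.0198] 0.0027 top@mid [0.6584 0.2056 0.012 ] rect [656.1 203.2  71.8  30.8 -15.4]
mat tri [ 0.4651 -0.2574  0.0161] 0.0014 top@mid [ 0.4657 -0.2573  0.015 ] rect [ 465.4 -254.1   68.7   30.3   -3.3]
mat [ 4.385e+02 -3.014e+02  2.193e+02  1.798e+02 -4.000e-01] [[375.0, 245.0], [450.0, 241.0], [455.0, 336.0], [380.0, 340.0]]
paddle T (292, 253, 11, 5) [297.  255.9] [516.6 -21.3  21.3   6.   74.4]
end back/front @.06 [[0.6365, 0.0182], [0.6242, -0.0909], [0.6101, -0.0866], [0.6199, 0.0176]]
fixed jaw @.075 [[0.4807, 0.0399], [0.47, -0.0768], [0.4264, -0.0737], [0.4376, 0.0435]]
crate rim T [[0.561, 0.362], [0.557, 0.17], [0.326, 0.18], [0.333, 0.37]]
crate rim S [[0.548, 0.365], [0.539, 0.192], [0.33, 0.19], [0.329, 0.37]]
```

```bash
cat >> h.py <<'E'
def go(*targets):
    "targets: (x,y,z[,world yaw of tool x, deg]) -> scaled deltas from the present pose"
    s=r.sense(); R=Rn.from_quat(np.roll(s['tcp_rot'],-1)).as_matrix(); y0=np.degrees(np.arctan2(R[1,0],R[0,0]))
    print('pose',np.round(s['tool_pos'],4),'yaw',round(y0,1),'t',round(s['time'],1),'F',np.round(s['contact_force'],1),'w',round(s['gripper_width'],4),'ff',np.round(s['finger_force'],1))
    for t in targets:
        d=R.T@(np.array(t[:3])-s['tool_pos'])/.5
        yw=((y0-t[3]+180)%360-180)/180 if len(t)>3 else 0
        print(t,'->',d.round(3),'yaw',round(yw,3),'rows',int(np.ceil(max(np.linalg.norm(d)*10,abs(yw)*180/8.59))))
def R2(x,y,deg): pass
E
sed -i '$d' h.py
python3 -c "
from h import *
go((.580,.002,.2,-8),(.580,.002,.09,-8))"
```

```text
pose [ 0.2445 -0.5479  0.2481] yaw 24.1 t 0.4 F [-0.2 -0.6 -0.2] w 0.0852 ff 0.0
(0.58, 0.002, 0.2, -8) -> [ 1.061 -0.731  0.096] yaw 0.178 rows 13
(0.58, 0.002, 0.09, -8) -> [ 1.061 -0.731  0.316] yaw 0.178 rows 14
```

Call:
step_arm([
  {"x": 0.8, "y": -0.55, "z": 0.07, "yaw": 0.178, "claw": 0.65},
  {"x": 0.8, "y": -0.55, "z": 0.07, "yaw": 0.178, "claw": 0.65},
  {"x": 0.8, "y": -0.55, "z": 0.07, "yaw": 0.178, "claw": 0.65},
  {"x": 0.8, "y": -0.55, "z": 0.07, "yaw": 0.178, "claw": 0.65},
  {"x": 0.8, "y": -0.55, "z": 0.07, "yaw": 0.178, "claw": 0.65},
  {"x": 0.8, "y": -0.55, "z": 0.07, "yaw": 0.178, "claw": 0.65},
  {"x": 0.8, "y": -0.55, "z": 0.07, "yaw": 0.178, "claw": 0.65},
  {"x": 0.8, "y": -0.55, "z": 0.07, "yaw": 0.178, "claw": 0.65},
  {"x": 0.8, "y": -0.55, "z": 0.07, "yaw": 0.178, "claw": 0.65},
  {"x": 0.8, "y": -0.55, "z": 0.07, "yaw": 0.178, "claw": 0.65},
])

```text
time: 1.4
tool_pos: [0.4986, -0.1313, 0.2133]
tcp_rot: [-0.0, 0.998, -0.069, 0.0]
contact_force: [1.2, -0.7, -0.4]
gripper_width: 0.0557
finger_force: 0.0
```

```bash
python3 -c "
from h import *
go((.580,.002,.18,-8),(.580,.002,.049,-8))"
```

```text
pose [ 0.4986 -0.1313  0.2133] yaw -7.9 t 1.4 F [ 1.2 -0.7 -0.4] w 0.0557 ff 0.0
(0.58, 0.002, 0.18, -8) -> [ 0.124 -0.286  0.067] yaw 0.0 rows 4
(0.58, 0.002, 0.049, -8) -> [ 0.124 -0.286  0.329] yaw 0.0 rows 5
```

Call:
step_arm([
  {"x": 0.124, "y": -0.286, "z": 0.067},
  {"x": 0.124, "y": -0.286, "z": 0.067},
  {"x": 0.124, "y": -0.286, "z": 0.067},
  {"x": 0.124, "y": -0.286, "z": 0.067},
  {"x": 0.124, "y": -0.286, "z": 0.13},
  {"x": 0.124, "y": -0.286, "z": 0.2},
  {"x": 0.124, "y": -0.286, "z": 0.26},
  {"x": 0.124, "y": -0.286, "z": 0.3},
  {"x": 0.124, "y": -0.286, "z": 0.329},
  {"x": 0.124, "y": -0.286, "z": 0.329},
])

```text
invalid input at $.deltas[0]: expected keys claw, x, y, z, yaw
```

Call:
step_arm([
  {"claw": 0},
  {"claw": 0},
  {"claw": 0},
  {"claw": 0},
  {"claw": 0},
  {"claw": 0},
  {"claw": 0},
  {"claw": 0},
])

```text
invalid input at $.deltas[0]: expected keys claw, x, y, z, yaw
```

```bash
python3 - <<'E'
from h import *
snap('top','g1')
go((.580,.002,.16,-8))
E
```

```text
pose [ 0.5006 -0.1267  0.2124] yaw -7.7 t 1.4 F [-0.8  4.7 -0.4] w 0.0556 ff 0.0
(0.58, 0.002, 0.16, -8) -> [ 0.123 -0.276  0.106] yaw 0.002 rows 4
```

Call:
step_arm([
  {"x": 0.124, "y": -0.286, "z": 0.067, "yaw": 0, "claw": 0.65},
  {"x": 0.124, "y": -0.286, "z": 0.067, "yaw": 0, "claw": 0.65},
  {"x": 0.124, "y": -0.286, "z": 0.067, "yaw": 0, "claw": 0.65},
  {"x": 0.124, "y": -0.286, "z": 0.067, "yaw": 0, "claw": 0.65},
  {"x": 0.124, "y": -0.286, "z": 0.13, "yaw": 0, "claw": 0.65},
  {"x": 0.124, "y": -0.286, "z": 0.13, "yaw": 0, "claw": 0.65},
  {"x": 0.124, "y": -0.286, "z": 0.13, "yaw": 0, "claw": 0.65},
])

```text
time: 2.15
tool_pos: [0.5784, -0.0014, 0.148]
tcp_rot: [0.0, 0.998, -0.07, -0.001]
contact_force: [-0.2, -0.3, 0.8]
gripper_width: 0.0559
finger_force: 0.0
```

```bash
python3 - <<'E'
from h import *
go((.580,.002,.049,-8))
E
```

```text
pose [ 0.5784 -0.0014  0.148 ] yaw -8.0 t 2.1 F [-0.2 -0.3  0.8] w 0.0559 ff 0.0
(0.58, 0.002, 0.049, -8) -> [ 0.003 -0.007  0.198] yaw -0.0 rows 2
```

Call:
step_arm([
  {"x": 0.003, "y": -0.007, "z": 0.07, "yaw": 0, "claw": 0.65},
  {"x": 0.003, "y": -0.007, "z": 0.14, "yaw": 0, "claw": 0.65},
  {"x": 0.003, "y": -0.007, "z": 0.18, "yaw": 0, "claw": 0.65},
  {"x": 0.003, "y": -0.007, "z": 0.198, "yaw": 0, "claw": 0.65},
  {"x": 0.003, "y": -0.007, "z": 0.198, "yaw": 0, "claw": 0.65},
  {"x": 0.003, "y": -0.007, "z": 0.198, "yaw": 0, "claw": 0},
  {"x": 0.003, "y": -0.007, "z": 0.198, "yaw": 0, "claw": 0},
  {"x": 0.003, "y": -0.007, "z": 0.198, "yaw": 0, "claw": 0},
  {"x": 0.003, "y": -0.007, "z": 0.198, "yaw": 0, "claw": 0},
  {"x": 0.003, "y": -0.007, "z": 0.198, "yaw": 0, "claw": 0},
])

```text
time: 3.15
tool_pos: [0.5824, 0.0023, 0.052]
tcp_rot: [0.0, 0.998, -0.07, 0.002]
contact_force: [-0.6, -0.4, 6.9]
gripper_width: 0.0265
finger_force: 60.9
```

```bash
python3 - <<'E'
from h import *
go((.58,.002,.18,-8),(.50,.272,.18,-8),(.50,.30,.18,-2),(.50,.30,.045,-2))
E
```

```text
pose [0.5824 0.0023 0.052 ] yaw -8.0 t 3.1 F [-0.6 -0.4  6.9] w 0.0265 ff 60.9
(0.58, 0.002, 0.18, -8) -> [-0.004  0.001 -0.256] yaw 0.0 rows 3
(0.5, 0.272, 0.18, -8) -> [-0.237 -0.511 -0.257] yaw 0.0 rows 7
(0.5, 0.3, 0.18, -2) -> [-0.245 -0.567 -0.257] yaw -0.033 rows 7
(0.5, 0.3, 0.045, -2) -> [-0.246 -0.567  0.013] yaw -0.033 rows 7
```

Call:
step_arm([
  {"x": 0, "y": 0, "z": -0.1, "yaw": 0, "claw": 0},
  {"x": 0, "y": 0, "z": -0.2, "yaw": 0, "claw": 0},
  {"x": -0.004, "y": 0, "z": -0.26, "yaw": 0, "claw": 0},
  {"x": -0.24, "y": -0.567, "z": -0.26, "yaw": -0.033, "claw": 0},
  {"x": -0.24, "y": -0.567, "z": -0.26, "yaw": -0.033, "claw": 0},
  {"x": -0.24, "y": -0.567, "z": -0.26, "yaw": -0.033, "claw": 0},
  {"x": -0.24, "y": -0.567, "z": -0.26, "yaw": -0.033, "claw": 0},
  {"x": -0.24, "y": -0.567, "z": -0.26, "yaw": -0.033, "claw": 0},
  {"x": -0.24, "y": -0.567, "z": -0.26, "yaw": -0.033, "claw": 0},
  {"x": -0.24, "y": -0.567, "z": -0.26, "yaw": -0.033, "claw": 0},
])

```text
time: 4.15
tool_pos: [0.4994, 0.3048, 0.1796]
tcp_rot: [-0.001, 1.0, -0.015, -0.0]
contact_force: [-0.6, -0.8, -0.8]
gripper_width: 0.0273
finger_force: 38.5
```

```bash
python3 - <<'E'
from h import *
go((.50,.30,.033,-2))
E
```

```text
pose [0.4994 0.3048 0.1796] yaw -1.7 t 4.2 F [-0.6 -0.8 -0.8] w 0.0273 ff 38.5
(0.5, 0.3, 0.033, -2) -> [0.002 0.01  0.293] yaw 0.002 rows 3
```

Call:
step_arm([
  {"x": 0, "y": 0, "z": 0.09, "yaw": 0, "claw": 0},
  {"x": 0, "y": 0, "z": 0.18, "yaw": 0, "claw": 0},
  {"x": 0, "y": 0, "z": 0.25, "yaw": 0, "claw": 0},
  {"x": 0, "y": 0, "z": 0.292, "yaw": 0, "claw": 0},
  {"x": 0, "y": 0, "z": 0.292, "yaw": 0, "claw": 0},
  {"x": 0, "y": 0, "z": 0.292, "yaw": 0, "claw": 0.55},
  {"x": 0, "y": 0, "z": 0.292, "yaw": 0, "claw": 0.55},
  {"x": 0, "y": 0, "z": 0.292, "yaw": 0, "claw": 0.55},
  {"x": 0, "y": 0, "z": 0.2, "yaw": 0, "claw": 0.55},
  {"x": 0, "y": 0, "z": 0.1, "yaw": 0, "claw": 0.55},
])

```text
time: 5.15
tool_pos: [0.5004, 0.2993, 0.1289]
tcp_rot: [0.001, 1.0, -0.018, -0.002]
contact_force: [0.5, -0.3, -0.4]
gripper_width: 0.0469
finger_force: 0.0
```

```bash
python3 - <<'E'
from h import *
T=snap('top','a1');S=snap('side')
t=comps(T,*OFF);s=comps(S,*OFF)
for k in t: print(cen(k).round(1),rect(T,k,.024))
A=min(t,key=lambda k:np.hypot(*(cen(k)-(197,202))));B=min(s,key=lambda k:np.hypot(*(cen(k)-(208,255))))
print(tri(T,[cen(A)],S,[cen(B)]))
go((.657,.2045,.14,-15),(.657,.2045,.03,-15))
E
```

```text
[530.9 313.4] [ 372.4 -575.9  136.7   18.1   16.4]
[155.8 279.8] [477.2 298.1  28.3  22.8  89.2]
[397.5 279. ] [ 465.5 -254.8   68.5   30.5   -2.2]
[196.9 202.4] [656.2 203.5  71.8  30.5 -16. ]
[393.6 170.5] [ 720.1 -265.   103.    87.8  -21.7]
[128.5 127.8] [851.4 372.7 150.7 116.7  59.3]
(array([0.6579541 , 0.20515062, 0.01324958]), np.float64(0.0006916785914324057))
pose [0.505  0.3017 0.14  ] yaw -2.0 t 5.2 F [ 0.  -0.2  0.7] w 0.0466 ff 0.0
(0.657, 0.2045, 0.14, -15) -> [0.311 0.184 0.003] yaw 0.072 rows 4
(0.657, 0.2045, 0.03, -15) -> [0.308 0.185 0.223] yaw 0.072 rows 5
```

View pics/a1.png

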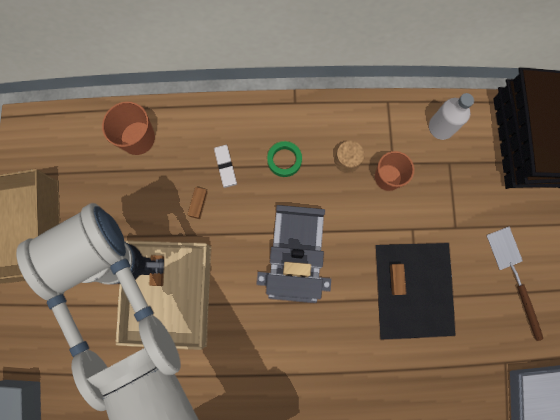

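The picture shows offcut 1 in the crate near (156,275), the bed empty, and the bench offcut still at (197,202). That one is next.

Call:
step_arm([
  {"x": 0.0, "y": 0.0, "z": -0.06, "yaw": 0, "claw": 0.7},
  {"x": 0.318, "y": 0.182, "z": -0.06, "yaw": 0.072, "claw": 0.7},
  {"x": 0.318, "y": 0.182, "z": -0.06, "yaw": 0.072, "claw": 0.7},
  {"x": 0.318, "y": 0.182, "z": -0.06, "yaw": 0.072, "claw": 0.7},
  {"x": 0.318, "y": 0.182, "z": -0.06, "yaw": 0.072, "claw": 0.7},
  {"x": 0.318, "y": 0.182, "z": 0.05, "yaw": 0.072, "claw": 0.7},
  {"x": 0.318, "y": 0.182, "z": 0.1, "yaw": 0.072, "claw": 0.7},
  {"x": 0.318, "y": 0.182, "z": 0.1, "yaw": 0.072, "claw": 0.7},
  {"x": 0.318, "y": 0.182, "z": 0.1, "yaw": 0.072, "claw": 0.7},
])

```text
time: 6.15
tool_pos: [0.6572, 0.2034, 0.0801]
tcp_rot: [-0.0, 0.991, -0.131, 0.0]
contact_force: [-0.5, 0.1, 1.7]
gripper_width: 0.0598
finger_force: 0.0
```

```bash
python3 - <<'E'
from h import *
go((.657,.2045,.025,-15))
S=snap('side')
print([cen(k).round(1).tolist() for k in comps(S,*OFF)])
E
```

```text
pose [0.6572 0.2034 0.0801] yaw -15.0 t 6.2 F [-0.5  0.1  1.7] w 0.0598 ff 0.0
(0.657, 0.2045, 0.025, -15) -> [-0.001 -0.002  0.11 ] yaw -0.0 rows 2
[[212.0, 299.6], [206.3, 253.7], [122.6, 247.7], [373.9, 214.9], [312.2, 180.4]]
```

Call:
step_arm([
  {"x": 0, "y": -0.002, "z": 0.06, "yaw": 0, "claw": 0.7},
  {"x": 0, "y": -0.002, "z": 0.108, "yaw": 0, "claw": 0.7},
  {"x": 0, "y": -0.002, "z": 0.108, "yaw": 0, "claw": 0.7},
  {"x": 0, "y": -0.002, "z": 0.108, "yaw": 0, "claw": 0},
  {"x": 0, "y": -0.002, "z": 0.108, "yaw": 0, "claw": 0},
  {"x": 0, "y": -0.002, "z": 0.108, "yaw": 0, "claw": 0},
  {"x": 0, "y": -0.002, "z": 0.108, "yaw": 0, "claw": 0},
  {"x": 0, "y": -0.002, "z": 0.108, "yaw": 0, "claw": 0},
  {"x": 0, "y": -0.002, "z": 0, "yaw": 0, "claw": 0},
  {"x": 0, "y": -0.002, "z": -0.1, "yaw": 0, "claw": 0},
])

```text
time: 7.2
tool_pos: [0.6564, 0.204, 0.1251]
tcp_rot: [0.001, 0.991, -0.131, -0.002]
contact_force: [0.7, 0.3, 0.4]
gripper_width: 0.0263
finger_force: 60.6
```

Call:
step_arm([
  {"x": 0, "y": 0, "z": -0.04, "yaw": 0, "claw": 0},
  {"x": 0, "y": 0, "z": -0.04, "yaw": 0, "claw": 0},
])

```text
time: 7.4
tool_pos: [0.6597, 0.2049, 0.1531]
tcp_rot: [-0.002, 0.991, -0.131, 0.005]
contact_force: [0.5, -0.2, 0.4]
gripper_width: 0.026
finger_force: 60.6
```

```bash
python3 - <<'E'
from h import *
go((.390,.30,.15,-2),(.390,.30,.034,-2))
E
```

```text
pose [0.6597 0.2049 0.1531] yaw -15.0 t 7.4 F [ 0.5 -0.2  0.4] w 0.026 ff 60.6
(0.39, 0.3, 0.15, -2) -> [-0.57  -0.044  0.001] yaw -0.072 rows 6
(0.39, 0.3, 0.034, -2) -> [-0.573 -0.043  0.233] yaw -0.072 rows 7
```

Call:
step_arm([
  {"x": -0.565, "y": -0.044, "z": 0, "yaw": -0.072, "claw": 0},
  {"x": -0.565, "y": -0.044, "z": 0, "yaw": -0.072, "claw": 0},
  {"x": -0.565, "y": -0.044, "z": 0, "yaw": -0.072, "claw": 0},
  {"x": -0.565, "y": -0.044, "z": 0, "yaw": -0.072, "claw": 0},
  {"x": -0.565, "y": -0.044, "z": 0, "yaw": -0.072, "claw": 0},
  {"x": -0.565, "y": -0.044, "z": 0, "yaw": -0.072, "claw": 0},
  {"x": -0.565, "y": -0.044, "z": 0.1, "yaw": -0.072, "claw": 0},
  {"x": -0.565, "y": -0.044, "z": 0.18, "yaw": -0.072, "claw": 0},
  {"x": -0.565, "y": -0.044, "z": 0.222, "yaw": -0.072, "claw": 0},
  {"x": -0.565, "y": -0.044, "z": 0.222, "yaw": -0.072, "claw": 0},
])

```text
time: 8.4
tool_pos: [0.3887, 0.2978, 0.0314]
tcp_rot: [0.001, 1.0, -0.018, -0.002]
contact_force: [-0.1, 0.8, 0.5]
gripper_width: 0.0262
finger_force: 72.7
```

Call:
step_arm([
  {"x": 0, "y": 0, "z": 0, "yaw": 0, "claw": 0.55},
  {"x": 0, "y": 0, "z": 0, "yaw": 0, "claw": 0.55},
  {"x": 0, "y": 0, "z": 0, "yaw": 0, "claw": 0.55},
  {"x": 0, "y": 0, "z": -0.1, "yaw": 0, "claw": 0.55},
  {"x": 0, "y": 0, "z": -0.2, "yaw": 0, "claw": 0.55},
  {"x": 0, "y": 0, "z": -0.28, "yaw": 0, "claw": 0.55},
  {"x": 0, "y": 0, "z": -0.28, "yaw": 0, "claw": 0.55},
])

```text
time: 9.1
tool_pos: [0.3926, 0.3002, 0.1824]
tcp_rot: [-0.004, 1.0, -0.018, 0.005]
contact_force: [-0.3, 0.4, 0.1]
gripper_width: 0.0471
finger_force: 0.0
```

```bash
python3 - <<'E'
from h import *
T=snap('top');S=snap('side')
t=comps(T,*OFF)
for k in t: print(cen(k).round(1),cv2.contourArea(k),rect(T,k,.027))
for k in comps(S,*OFF): print('S',cen(k).round(1))
go((.380,.10,.2,-3),(.4655,-.256,.18,-3))
E
```

```text
[158.1 317. ] 218.0 [3.879e+02 2.942e+02 6.520e+01 2.780e+01 1.000e-01]
[530.9 313.4] 313.0 [ 372.6 -574.1  136.3   18.1   16.4]
[397.5 278.9] 363.0 [ 465.4 -254.1   68.7   30.3   -3.3]
[156.3 270.5] 333.5 [498.9 296.7  66.7  29.4  -2.1]
[393.6 170.5] 1145.5 [ 719.2 -264.5  102.    87.6  -20.1]
[128.5 127.8] 2013.5 [850.2 371.6 150.3 116.3  59.3]
S [247.  330.8]
S [122.3 246.2]
S [373.8 214.2]
S [314.  189.2]
pose [0.3909 0.299  0.1758] yaw -2.1 t 9.2 F [-1.  -0.6  0. ] w 0.0471 ff 0.0
(0.38, 0.1, 0.2, -3) -> [-0.007  0.398 -0.049] yaw 0.005 rows 5
(0.4655, -0.256, 0.18, -3) -> [ 0.189  1.104 -0.01 ] yaw 0.005 rows 12
```

Call:
step_arm([
  {"x": 0, "y": 0.05, "z": -0.09, "yaw": 0, "claw": 0.7},
  {"x": 0.0, "y": 0.95, "z": -0.11, "yaw": 0.005, "claw": 0.7},
  {"x": 0.0, "y": 0.95, "z": -0.11, "yaw": 0.005, "claw": 0.7},
  {"x": 0.0, "y": 0.95, "z": -0.11, "yaw": 0.005, "claw": 0.7},
  {"x": 0.0, "y": 0.95, "z": -0.11, "yaw": 0.005, "claw": 0.7},
  {"x": 0.0, "y": 0.95, "z": -0.11, "yaw": 0.005, "claw": 0.7},
  {"x": 0.0, "y": 0.95, "z": -0.11, "yaw": 0.005, "claw": 0.7},
  {"x": 0.0, "y": 0.95, "z": -0.11, "yaw": 0.005, "claw": 0.7},
  {"x": 0.0, "y": 0.95, "z": -0.11, "yaw": 0.005, "claw": 0.7},
  {"x": 0.0, "y": 0.95, "z": -0.11, "yaw": 0.005, "claw": 0.7},
])

```text
time: 10.2
tool_pos: [0.3723, -0.177, 0.2273]
tcp_rot: [-0.001, 1.0, -0.026, -0.001]
contact_force: [0.4, -0.1, -0.3]
gripper_width: 0.0595
finger_force: 0.0
```

Call:
step_arm([
  {"x": 0.15, "y": 0.16, "z": 0.0, "yaw": 0, "claw": 0.7},
  {"x": 0.15, "y": 0.16, "z": 0.0, "yaw": 0, "claw": 0.7},
  {"x": 0.15, "y": 0.16, "z": 0.0, "yaw": 0, "claw": 0.7},
  {"x": 0.15, "y": 0.16, "z": 0.1, "yaw": 0, "claw": 0.7},
  {"x": 0.15, "y": 0.16, "z": 0.2, "yaw": 0, "claw": 0.7},
  {"x": 0.15, "y": 0.16, "z": 0.2, "yaw": 0, "claw": 0.7},
  {"x": 0.15, "y": 0.16, "z": 0.2, "yaw": 0, "claw": 0.7},
])

```text
time: 10.9
tool_pos: [0.4433, -0.2581, 0.1283]
tcp_rot: [-0.001, 1.0, -0.026, -0.002]
contact_force: [0.5, 0.2, 1.7]
gripper_width: 0.0597
finger_force: 0.0
```

```bash
python3 - <<'E'
from h import *
go((.4655,-.256,.029,-3))
S=snap('side')
for k in comps(S,*OFF): print('S',cen(k).round(1))
E
```

```text
pose [ 0.4433 -0.2581  0.1283] yaw -2.9 t 10.9 F [0.5 0.2 1.7] w 0.0597 ff 0.0
(0.4655, -0.256, 0.029, -3) -> [ 0.045 -0.006  0.198] yaw 0.0 rows 3
S [122.4 247.9]
S [373.1 214.9]
S [313.5 181.9]
```

Call:
step_arm([
  {"x": 0.045, "y": -0.006, "z": 0.05, "yaw": 0, "claw": 0.7},
  {"x": 0.045, "y": -0.006, "z": 0.13, "yaw": 0, "claw": 0.7},
  {"x": 0.045, "y": -0.006, "z": 0.196, "yaw": 0, "claw": 0.7},
  {"x": 0.045, "y": -0.006, "z": 0.196, "yaw": 0, "claw": 0.7},
  {"x": 0.045, "y": -0.006, "z": 0.196, "yaw": 0, "claw": 0},
  {"x": 0.045, "y": -0.006, "z": 0.196, "yaw": 0, "claw": 0},
  {"x": 0.045, "y": -0.006, "z": 0.196, "yaw": 0, "claw": 0},
  {"x": 0.045, "y": -0.006, "z": 0.196, "yaw": 0, "claw": 0},
  {"x": 0.045, "y": -0.006, "z": 0.196, "yaw": 0, "claw": 0},
])

```text
time: 11.85
tool_pos: [0.469, -0.2586, 0.036]
tcp_rot: [0.002, 1.0, -0.026, 0.003]
contact_force: [0.0, 0.6, 6.7]
gripper_width: 0.0259
finger_force: 59.4
```

Call:
step_arm([
  {"x": 0, "y": 0, "z": -0.1, "yaw": 0, "claw": 0},
  {"x": 0, "y": 0, "z": -0.2, "yaw": 0, "claw": 0},
  {"x": 0, "y": 0, "z": -0.3, "yaw": 0, "claw": 0},
  {"x": -0.1, "y": 0, "z": -0.4, "yaw": 0, "claw": 0},
  {"x": -0.15, "y": -0.08, "z": -0.44, "yaw": 0, "claw": 0},
  {"x": -0.15, "y": -0.16, "z": -0.44, "yaw": 0, "claw": 0},
  {"x": -0.15, "y": -0.16, "z": -0.44, "yaw": 0, "claw": 0},
])

```text
time: 12.55
tool_pos: [0.3959, -0.1704, 0.2573]
tcp_rot: [0.001, 1.0, -0.024, 0.005]
contact_force: [0.5, -1.6, -0.3]
gripper_width: 0.0259
finger_force: 59.1
```

```bash
python3 - <<'E'
from h import *
go((.39,.24,.24,-2),(.445,.243,.24,-2))
E
```

```text
pose [ 0.3959 -0.1704  0.2573] yaw -2.8 t 12.6 F [ 0.5 -1.6 -0.3] w 0.0259 ff 59.1
(0.39, 0.24, 0.24, -2) -> [-0.052 -0.819  0.032] yaw -0.004 rows 9
(0.445, 0.243, 0.24, -2) -> [ 0.058 -0.831  0.033] yaw -0.004 rows 9
```

Call:
step_arm([
  {"x": 0.0, "y": -0.828, "z": 0.0, "yaw": -0.004, "claw": 0},
  {"x": 0.0, "y": -0.828, "z": 0.0, "yaw": -0.004, "claw": 0},
  {"x": 0.0, "y": -0.828, "z": 0.0, "yaw": -0.004, "claw": 0},
  {"x": 0.0, "y": -0.828, "z": 0.0, "yaw": -0.004, "claw": 0},
  {"x": 0.0, "y": -0.828, "z": 0.0, "yaw": -0.004, "claw": 0},
  {"x": 0.0, "y": -0.828, "z": 0.0, "yaw": -0.004, "claw": 0},
  {"x": 0.0, "y": -0.828, "z": 0.0, "yaw": -0.004, "claw": 0},
  {"x": 0.058, "y": -0.828, "z": 0.04, "yaw": -0.004, "claw": 0},
  {"x": 0.058, "y": -0.828, "z": 0.1, "yaw": -0.004, "claw": 0},
  {"x": 0.058, "y": -0.828, "z": 0.1, "yaw": -0.004, "claw": 0},
])

```text
time: 13.55
tool_pos: [0.4453, 0.2403, 0.1966]
tcp_rot: [0.001, 1.0, -0.018, -0.003]
contact_force: [-0.2, 0.0, -1.5]
gripper_width: 0.0265
finger_force: 59.1
```

```bash
python3 - <<'E'
from h import *
go((.445,.243,.040,-2))
E
```

```text
pose [0.4453 0.2403 0.1966] yaw -2.0 t 13.6 F [-0.2  0.  -1.5] w 0.0265 ff 59.1
(0.445, 0.243, 0.04, -2) -> [ 0.001 -0.006  0.313] yaw -0.0 rows 4
```

Call:
step_arm([
  {"x": 0.0, "y": 0.004, "z": 0.09, "yaw": 0, "claw": 0},
  {"x": 0.0, "y": 0.004, "z": 0.18, "yaw": 0, "claw": 0},
  {"x": 0.0, "y": 0.004, "z": 0.26, "yaw": 0, "claw": 0},
  {"x": 0.0, "y": 0.004, "z": 0.314, "yaw": 0, "claw": 0},
  {"x": 0.0, "y": 0.004, "z": 0.314, "yaw": 0, "claw": 0},
  {"x": 0.0, "y": 0.004, "z": 0.314, "yaw": 0, "claw": 0.5},
  {"x": 0.0, "y": 0.004, "z": 0.314, "yaw": 0, "claw": 0.5},
  {"x": 0.0, "y": 0.004, "z": 0.2, "yaw": 0, "claw": 0.5},
  {"x": 0.0, "y": 0.004, "z": 0.1, "yaw": 0, "claw": 0.5},
  {"x": 0.0, "y": 0.004, "z": -0.0, "yaw": 0, "claw": 0.5},
])

```text
time: 14.55
tool_pos: [0.4463, 0.2366, 0.1987]
tcp_rot: [-0.001, 1.0, -0.019, 0.002]
contact_force: [1.4, -0.0, 0.9]
gripper_width: 0.0428
finger_force: 0.0
```

```bash
python3 - <<'E'
from h import *
T=snap('top');S=snap('side')
for k in comps(T,*OFF): print(cen(k).round(1),cv2.contourArea(k),rect(T,k,.03))
for k in comps(S,*OFF): print('S',cen(k).round(1))
for nm,c in(('T',T),('S',S)):
    for k in comps(c,(16,60,150),(24,140,255)): 
        if cv2.contourArea(k)<500: print(nm,cen(k).round(1),rect(c,k,.146))
go((.518,-.0228,.21,-6.7),(.518,-.0228,.11,-6.7))
E
```

```text
[183.4 305.6] 74.0 [418.6 232.6  25.3  15.7  89.3]
[531.  313.6] 309.5 [ 372.7 -572.4  135.9   18.    16.4]
[182.9 282.9] 60.5 [469.2 233.8  27.6  13.5 -89.8]
[157. 264.] 179.0 [511.1 294.8  41.2  28.4  -1.1]
[393.6 170.5] 1147.0 [ 718.5 -263.4  102.4   87.3  -21.7]
[128.5 127.8] 2015.5 [849.  370.6 149.8 116.   59.3]
S [245.2 328.7]
S [217.1 305.6]
S [122.9 248.1]
S [312.9 182.1]
T [137.8 325.5] [382.9 300.9  41.4  23.8  89.9]
T [167.5 276.1] [482.2 238.8  32.7  18.5   0.5]
T [296.8 268.5] [489.5 -20.1  52.9  23.1  83.7]
T [191.3 271. ] [490.5 195.3  61.3  46.2  89. ]
T [144.9 251.3] [527.8 291.4  28.6  28.1  -1.1]
S [233.5 294.4] [393.  322.   20.4  18.7  45.4]
S [248.4 287.9] [386.6 288.4  25.3  24.9  45.3]
S [315.5 206.1] [488.1 -20.3  51.1  25.   86.4]
pose [0.4493 0.2379 0.2064] yaw -2.2 t 14.7 F [ 0.7 -0.1  1.4] w 0.0427 ff 0.0
(0.518, -0.0228, 0.21, -6.7) -> [ 0.158  0.516 -0.009] yaw 0.025 rows 6
(0.518, -0.0228, 0.11, -6.7) -> [0.154 0.517 0.191] yaw 0.025 rows 6
```

Call:
step_arm([
  {"x": 0.16, "y": 0.516, "z": -0.04, "yaw": 0.025, "claw": 0.6},
  {"x": 0.16, "y": 0.516, "z": -0.04, "yaw": 0.025, "claw": 0.6},
  {"x": 0.16, "y": 0.516, "z": -0.04, "yaw": 0.025, "claw": 0.6},
  {"x": 0.16, "y": 0.516, "z": -0.04, "yaw": 0.025, "claw": 0.6},
  {"x": 0.16, "y": 0.516, "z": -0.04, "yaw": 0.025, "claw": 0.6},
  {"x": 0.16, "y": 0.516, "z": -0.04, "yaw": 0.025, "claw": 0.6},
  {"x": 0.16, "y": 0.516, "z": -0.04, "yaw": 0.025, "claw": 0.6},
  {"x": 0.16, "y": 0.516, "z": -0.04, "yaw": 0.025, "claw": 0.6},
])

```text
time: 15.45
tool_pos: [0.5162, -0.0244, 0.2156]
tcp_rot: [-0.0, 0.998, -0.059, 0.001]
contact_force: [0.0, 0.6, -0.4]
gripper_width: 0.0514
finger_force: 0.0
```

```bash
python3 - <<'E'
from h import *
go((.518,-.0228,.112,-6.7))
E
```

```text
pose [ 0.5162 -0.0244  0.2156] yaw -6.8 t 15.4 F [ 0.   0.6 -0.4] w 0.0514 ff 0.0
(0.518, -0.0228, 0.112, -6.7) -> [ 0.003 -0.003  0.207] yaw -0.0 rows 3
```

Call:
step_arm([
  {"x": 0.005, "y": -0.003, "z": 0.07, "yaw": 0, "claw": 0.6},
  {"x": 0.005, "y": -0.003, "z": 0.14, "yaw": 0, "claw": 0.6},
  {"x": 0.005, "y": -0.003, "z": 0.19, "yaw": 0, "claw": 0.6},
  {"x": 0.005, "y": -0.003, "z": 0.204, "yaw": 0, "claw": 0.6},
  {"x": 0.005, "y": -0.003, "z": 0.204, "yaw": 0, "claw": 0},
  {"x": 0.005, "y": -0.003, "z": 0.204, "yaw": 0, "claw": 0},
  {"x": 0.005, "y": -0.003, "z": 0.204, "yaw": 0, "claw": 0},
  {"x": 0.005, "y": -0.003, "z": 0.204, "yaw": 0, "claw": 0},
  {"x": 0.005, "y": -0.003, "z": 0.204, "yaw": 0, "claw": 0},
])

```text
time: 16.35
tool_pos: [0.5193, -0.0226, 0.1142]
tcp_rot: [-0.0, 0.998, -0.058, 0.001]
contact_force: [-3.6, 3.6, 6.6]
gripper_width: 0.0248
finger_force: 62.5
```

Call:
step_arm([
  {"x": 0.02, "y": 0, "z": 0, "yaw": 0, "claw": 0},
  {"x": 0.04, "y": 0, "z": 0, "yaw": 0, "claw": 0},
  {"x": 0.06, "y": 0, "z": 0, "yaw": 0, "claw": 0},
  {"x": 0.08, "y": 0, "z": 0, "yaw": 0, "claw": 0},
  {"x": 0.1, "y": 0, "z": 0, "yaw": 0, "claw": 0},
  {"x": 0.115, "y": 0, "z": 0, "yaw": 0, "claw": 0},
  {"x": 0.125, "y": 0, "z": 0, "yaw": 0, "claw": 0},
  {"x": 0.13, "y": 0, "z": 0, "yaw": 0, "claw": 0},
  {"x": 0.134, "y": 0, "z": 0, "yaw": 0, "claw": 0},
  {"x": 0.134, "y": 0, "z": 0, "yaw": 0, "claw": 0},
])

```text
time: 17.35
tool_pos: [0.5844, -0.0302, 0.1142]
tcp_rot: [-0.001, 0.998, -0.058, -0.001]
contact_force: [-11.3, 4.2, 8.7]
gripper_width: 0.0252
finger_force: 62.9
```

```bash
python3 - <<'E'
from h import *
T=snap('top');S=snap('side','j1')
for k in comps(T,(16,60,150),(24,140,255)): 
    if abs(cen(k)[0]-297)<20: print(cen(k).round(1),rect(T,k,.146))
cv2.imwrite('pics/j1z.png',np.hstack([cv2.resize(T['color'][190:310,240:350,::-1],(400,436)),cv2.resize(S['color'][180:290,250:360,::-1],(400,436))]))
go((.5,0,.2,0))
E
```

```text
pose [ 0.5844 -0.0302  0.1142] yaw -6.7 t 17.4 F [-10.9   4.4   8.9] w 0.0251 ff 62.9
(0.5, 0, 0.2, 0) -> [-0.175 -0.04  -0.171] yaw -0.037 rows 3
```

View pics/j1z.png

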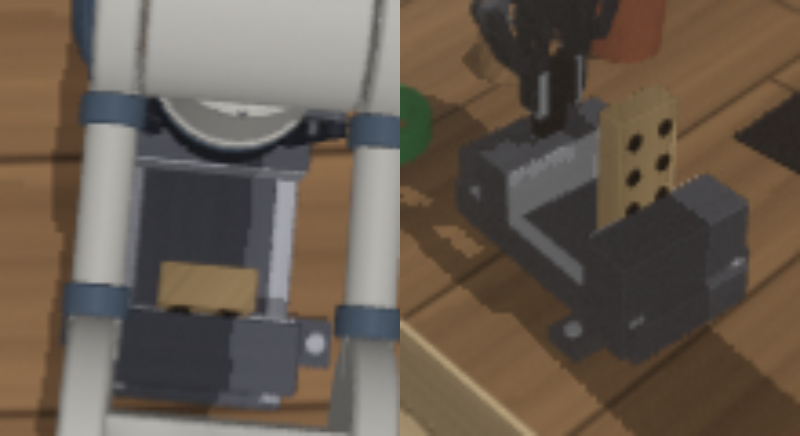

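The jaw is open against the end plate and the board still stands alone, with its top at about (208,285) in the left crop. Next I'll release the paddle and go to the board.

Call:
step_arm([
  {"x": -0.002, "y": 0, "z": 0, "yaw": 0, "claw": 0.5},
  {"x": -0.002, "y": 0, "z": 0, "yaw": 0, "claw": 0.9},
  {"x": -0.002, "y": 0, "z": -0.1, "yaw": 0, "claw": 0.9},
  {"x": -0.002, "y": 0, "z": -0.2, "yaw": 0, "claw": 0.9},
  {"x": -0.05, "y": 0, "z": -0.25, "yaw": 0, "claw": 0.9},
  {"x": -0.12, "y": 0, "z": -0.25, "yaw": 0, "claw": 0.9},
  {"x": -0.192, "y": 0, "z": -0.25, "yaw": 0, "claw": 0.9},
  {"x": -0.192, "y": 0, "z": -0.25, "yaw": 0, "claw": 0.9},
  {"x": -0.192, "y": 0, "z": -0.25, "yaw": 0, "claw": 0.9},
])

```text
time: 18.35
tool_pos: [0.49, -0.0199, 0.2378]
tcp_rot: [0.0, 0.998, -0.059, 0.001]
contact_force: [0.6, 0.1, 0.2]
gripper_width: 0.077
finger_force: 0.0
```

```bash
python3 - <<'E'
from h import *
S=snap('side')
for k in comps(S,(12,50,90),(26,150,255),40):
    if abs(cen(k)[0]-316)<20: print(cen(k).round(1),cv2.boundingRect(k))
go((.4895,-.020,.115,-6.7))
E
```

```text
[323.6 159.6] (322, 153, 5, 15)
pose [ 0.4905 -0.02    0.2376] yaw -6.7 t 18.4 F [ 0.9  0.2 -0.2] w 0.0769 ff 0.0
(0.4895, -0.02, 0.115, -6.7) -> [-0.002  0.     0.245] yaw -0.0 rows 3
```

Call:
step_arm([
  {"x": -0.001, "y": 0, "z": 0.08, "yaw": 0, "claw": 0.9},
  {"x": -0.001, "y": 0, "z": 0.16, "yaw": 0, "claw": 0.9},
  {"x": -0.001, "y": 0, "z": 0.22, "yaw": 0, "claw": 0.9},
  {"x": -0.001, "y": 0, "z": 0.245, "yaw": 0, "claw": 0.9},
  {"x": -0.001, "y": 0, "z": 0.245, "yaw": 0, "claw": 0},
  {"x": -0.001, "y": 0, "z": 0.245, "yaw": 0, "claw": 0},
  {"x": -0.001, "y": 0, "z": 0.245, "yaw": 0, "claw": 0},
  {"x": -0.001, "y": 0, "z": 0.245, "yaw": 0, "claw": 0},
  {"x": -0.001, "y": 0, "z": 0.245, "yaw": 0, "claw": 0},
])

```text
time: 19.3
tool_pos: [0.49, -0.0197, 0.1159]
tcp_rot: [0.0, 0.998, -0.059, 0.001]
contact_force: [1.2, 0.6, -1.5]
gripper_width: 0.0531
finger_force: 63.0
```

Call:
step_arm([
  {"x": 0, "y": 0, "z": -0.05, "yaw": 0, "claw": 0},
  {"x": 0, "y": 0, "z": -0.12, "yaw": 0, "claw": 0},
  {"x": 0, "y": 0, "z": -0.2, "yaw": 0, "claw": 0},
  {"x": 0, "y": 0, "z": -0.22, "yaw": 0, "claw": 0},
  {"x": 0, "y": 0, "z": -0.22, "yaw": 0, "claw": 0},
])

```text
time: 19.8
tool_pos: [0.4903, -0.0197, 0.2272]
tcp_rot: [0.0, 0.998, -0.059, 0.002]
contact_force: [-0.4, 0.6, -1.9]
gripper_width: 0.0531
finger_force: 65.2
```

```bash
python3 - <<'E'
from h import *
S=snap('side','b1')
cv2.imwrite('pics/b1z.png',cv2.resize(S['color'][110:290,220:400,::-1],(500,500)))
go((.41,-.30,.22,-1),(.385,-.3014,.14,-1))
E
```

```text
pose [ 0.4896 -0.0197  0.2248] yaw -6.7 t 19.9 F [-0.9 -0.2 -1.3] w 0.0531 ff 65.2
(0.41, -0.3, 0.22, -1) -> [-0.092  0.575  0.01 ] yaw -0.032 rows 6
(0.385, -0.3014, 0.14, -1) -> [-0.142  0.584  0.17 ] yaw -0.032 rows 7
```

View pics/b1z.png

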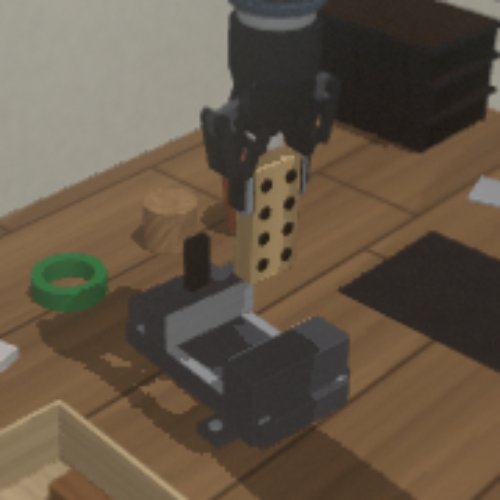

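The crop shows the board held clear of the vise with its drilled face towards the robot. I'll carry it to stand over the near part of the mat.

Call:
step_arm([
  {"x": -0.17, "y": 0.587, "z": 0, "yaw": -0.032, "claw": 0},
  {"x": -0.17, "y": 0.587, "z": 0, "yaw": -0.032, "claw": 0},
  {"x": -0.17, "y": 0.587, "z": 0, "yaw": -0.032, "claw": 0},
  {"x": -0.17, "y": 0.587, "z": 0, "yaw": -0.032, "claw": 0},
  {"x": -0.17, "y": 0.587, "z": 0, "yaw": -0.032, "claw": 0},
  {"x": -0.17, "y": 0.587, "z": 0, "yaw": -0.032, "claw": 0},
  {"x": -0.17, "y": 0.587, "z": 0, "yaw": -0.032, "claw": 0},
  {"x": -0.17, "y": 0.587, "z": 0.1, "yaw": -0.032, "claw": 0},
  {"x": -0.17, "y": 0.587, "z": 0.2, "yaw": -0.032, "claw": 0},
  {"x": -0.17, "y": 0.587, "z": 0.2, "yaw": -0.032, "claw": 0},
])

```text
time: 20.85
tool_pos: [0.3659, -0.2962, 0.1128]
tcp_rot: [-0.007, 1.0, -0.008, -0.008]
contact_force: [-1.1, 0.9, -2.8]
gripper_width: 0.0534
finger_force: 65.2
```

```bash
python3 - <<'E'
from h import *
S=snap('side','b2');T=snap('top')
cv2.imwrite('pics/b2z.png',np.hstack([cv2.resize(S['color'][130:290,300:460,::-1],(400,400)),cv2.resize(T['color'][200:360,340:500,::-1],(400,400))]))
go((.3685,-.3014,.090,-1))
E
```

```text
pose [ 0.37   -0.2999  0.1234] yaw -0.9 t 20.9 F [-0.4 -0.2 -0.5] w 0.0533 ff 65.2
(0.3685, -0.3014, 0.09, -1) -> [-0.003  0.003  0.067] yaw 0.0 rows 1
```

View pics/b2z.png

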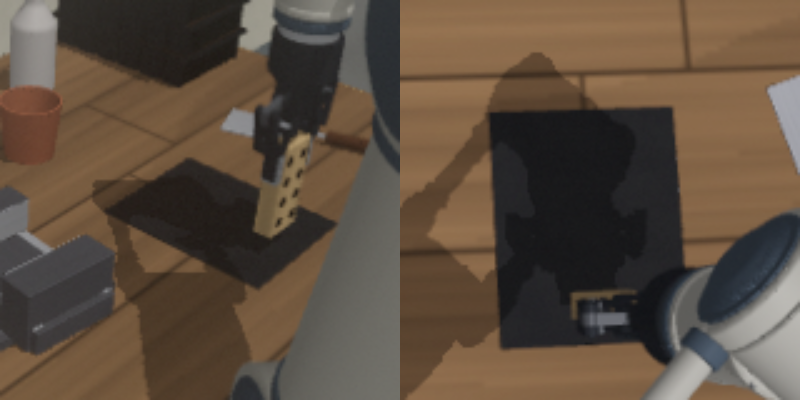

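The crops show the board upright over the near half of the mat, drilled face towards the robot. Now I'll lower it to contact.

Call:
step_arm([
  {"x": -0.002, "y": 0.002, "z": 0.03, "yaw": 0, "claw": 0},
  {"x": -0.002, "y": 0.002, "z": 0.05, "yaw": 0, "claw": 0},
  {"x": -0.002, "y": 0.002, "z": 0.062, "yaw": 0, "claw": 0},
  {"x": -0.002, "y": 0.002, "z": 0.07, "yaw": 0, "claw": 0},
  {"x": -0.002, "y": 0.002, "z": 0.074, "yaw": 0, "claw": 0},
  {"x": -0.002, "y": 0.002, "z": 0.074, "yaw": 0, "claw": 0},
  {"x": -0.002, "y": 0.002, "z": 0.074, "yaw": 0, "claw": 0},
])

```text
time: 21.65
tool_pos: [0.37, -0.3023, 0.0887]
tcp_rot: [0.0, 1.0, -0.008, 0.001]
contact_force: [-0.3, 2.0, 3.1]
gripper_width: 0.0534
finger_force: 65.5
```

Call:
step_arm([
  {"x": 0, "y": 0, "z": 0.008, "yaw": 0, "claw": 0},
  {"x": 0.015, "y": 0, "z": 0.008, "yaw": 0, "claw": 0},
  {"x": 0.03, "y": 0, "z": 0.008, "yaw": 0, "claw": 0},
  {"x": 0.045, "y": 0, "z": 0.01, "yaw": 0, "claw": 0},
  {"x": 0.06, "y": 0, "z": 0.012, "yaw": 0, "claw": 0},
  {"x": 0.06, "y": 0, "z": 0.012, "yaw": 0, "claw": 0},
])

```text
time: 22.25
tool_pos: [0.4011, -0.3031, 0.0853]
tcp_rot: [0.001, 1.0, -0.008, 0.002]
contact_force: [-0.7, 3.9, 14.7]
gripper_width: 0.0534
finger_force: 66.5
```

```bash
python3 - <<'E'
from h import *
S=snap('side');T=snap('top')
cv2.imwrite('pics/b3z.png',np.hstack([cv2.resize(S['color'][150:270,340:460,::-1],(400,400)),cv2.resize(T['color'][200:360,340:500,::-1],(400,400))]))
go((.3685,-.3014,.090,-1)); print(r.sense()['moment'])
E
```

```text
pose [ 0.4011 -0.3031  0.0853] yaw -0.9 t 22.4 F [-1.1  4.1 13.6] w 0.0532 ff 66.5
(0.3685, -0.3014, 0.09, -1) -> [-0.065 -0.002 -0.01 ] yaw 0.0 rows 1
[ 0.97407058  0.48694896 -0.09672634]
```

View pics/b3z.png

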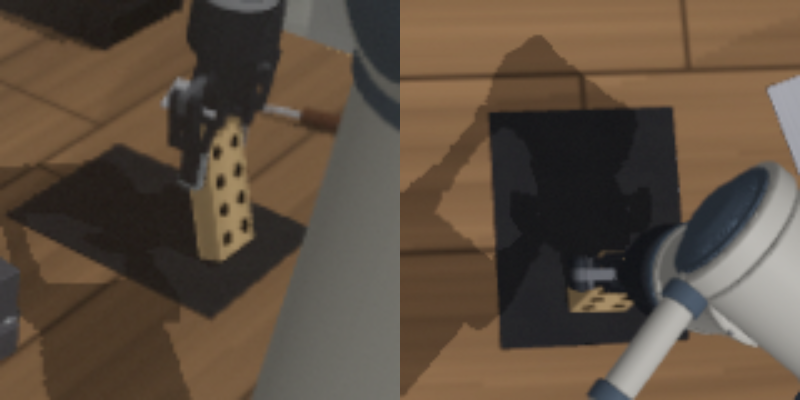

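The board is tilting in the pads, about 20°, with its foot staying put on the mat. Continuing the arc.

Call:
step_arm([
  {"x": 0.015, "y": 0, "z": 0.004, "yaw": 0, "claw": 0},
  {"x": 0.029, "y": 0, "z": 0.009, "yaw": 0, "claw": 0},
  {"x": 0.043, "y": 0, "z": 0.016, "yaw": 0, "claw": 0},
  {"x": 0.056, "y": 0, "z": 0.023, "yaw": 0, "claw": 0},
  {"x": 0.068, "y": 0, "z": 0.032, "yaw": 0, "claw": 0},
  {"x": 0.08, "y": 0, "z": 0.041, "yaw": 0, "claw": 0},
  {"x": 0.091, "y": 0, "z": 0.052, "yaw": 0, "claw": 0},
  {"x": 0.101, "y": 0, "z": 0.063, "yaw": 0, "claw": 0},
  {"x": 0.101, "y": 0, "z": 0.063, "yaw": 0, "claw": 0},
])

```text
time: 23.25
tool_pos: [0.4525, -0.3041, 0.0526]
tcp_rot: [0.001, 1.0, -0.008, 0.003]
contact_force: [3.8, 2.3, 8.6]
gripper_width: 0.0534
finger_force: 63.9
```

Call:
step_arm([
  {"x": 0.009, "y": 0, "z": 0.012, "yaw": 0, "claw": 0},
  {"x": 0.016, "y": 0, "z": 0.025, "yaw": 0, "claw": 0},
  {"x": 0.021, "y": 0, "z": 0.036, "yaw": 0, "claw": 0},
  {"x": 0.021, "y": 0, "z": 0.036, "yaw": 0, "claw": 0},
])

```text
time: 23.65
tool_pos: [0.4631, -0.3044, 0.0345]
tcp_rot: [0.001, 1.0, -0.008, 0.003]
contact_force: [4.2, 1.2, 6.5]
gripper_width: 0.0532
finger_force: 65.3
```

```bash
python3 - <<'E'
from h import *
S=snap('side');T=snap('top')
cv2.imwrite('pics/b4z.png',np.hstack([cv2.resize(S['color'][150:270,340:460,::-1],(400,400)),cv2.resize(T['color'][200:360,340:500,::-1],(400,400))]))
go((.3685,-.3014,.090,-1))
E
```

```text
pose [ 0.4627 -0.3045  0.0345] yaw -0.9 t 23.8 F [ 4.3 -0.5  6.4] w 0.0535 ff 65.2
(0.3685, -0.3014, 0.09, -1) -> [-0.188 -0.003 -0.112] yaw 0.0 rows 3
```

View pics/b4z.png

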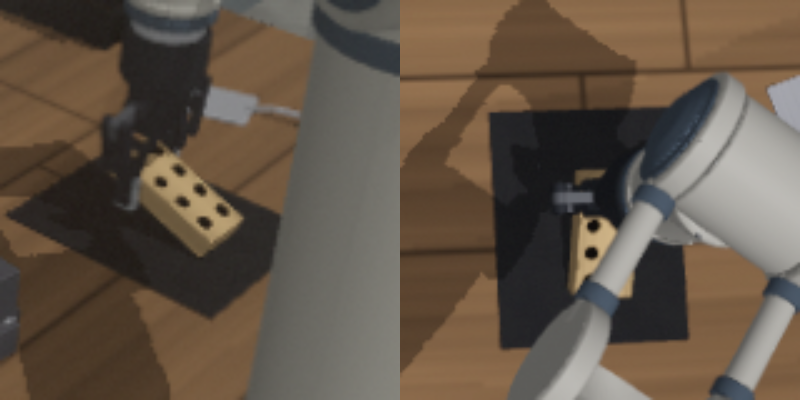

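The board is nearly flat with its holes up, between (140,160) and (240,240) in the left crop. I'll lower it a little more, release and retreat.

Call:
step_arm([
  {"x": 0.003, "y": 0, "z": 0.01, "yaw": 0, "claw": 0},
  {"x": 0.003, "y": 0, "z": 0.01, "yaw": 0, "claw": 0},
  {"x": 0.003, "y": 0, "z": 0.01, "yaw": 0, "claw": 0.85},
  {"x": 0.003, "y": 0, "z": 0.01, "yaw": 0, "claw": 0.85},
  {"x": 0.003, "y": 0, "z": 0.01, "yaw": 0, "claw": 0.85},
  {"x": 0.003, "y": 0, "z": 0.01, "yaw": 0, "claw": 0.85},
  {"x": 0.003, "y": 0, "z": -0.1, "yaw": 0, "claw": 0.85},
  {"x": 0.003, "y": 0, "z": -0.2, "yaw": 0, "claw": 0.85},
  {"x": 0.003, "y": 0, "z": -0.3, "yaw": 0, "claw": 0.85},
  {"x": 0.003, "y": 0, "z": -0.4, "yaw": 0, "claw": 0.85},
])

```text
time: 24.75
tool_pos: [0.4617, -0.3035, 0.229]
tcp_rot: [-0.0, 1.0, -0.009, -0.0]
contact_force: [1.0, -0.4, -0.9]
gripper_width: 0.0725
finger_force: 0.0
```

Call:
step_arm([
  {"x": 0.1, "y": -0.3, "z": 0, "yaw": 0, "claw": 0.6},
  {"x": 0.15, "y": -0.45, "z": 0, "yaw": 0.032, "claw": 0.6},
  {"x": 0.23, "y": -0.545, "z": 0, "yaw": 0.032, "claw": 0.6},
  {"x": 0.23, "y": -0.545, "z": 0, "yaw": 0.032, "claw": 0.6},
  {"x": 0.23, "y": -0.545, "z": 0, "yaw": 0.032, "claw": 0.6},
  {"x": 0.23, "y": -0.545, "z": 0, "yaw": 0.032, "claw": 0.6},
  {"x": 0.23, "y": -0.545, "z": 0, "yaw": 0.032, "claw": 0.6},
  {"x": 0.23, "y": -0.545, "z": 0, "yaw": 0.032, "claw": 0.6},
  {"x": 0.23, "y": -0.545, "z": 0, "yaw": 0.032, "claw": 0.6},
])

```text
time: 25.65
tool_pos: [0.5814, -0.034, 0.2271]
tcp_rot: [0.0, 0.998, -0.059, -0.0]
contact_force: [-0.2, -0.9, -1.0]
gripper_width: 0.0509
finger_force: 0.0
```

```bash
python3 - <<'E'
from h import *
T=snap('top','c1')
for k in comps(T,(14,50,100),(26,150,255)): 
    if 370<cen(k)[0]<460: print(cen(k).round(1),cv2.contourArea(k),rect(T,k,.027))
go((.5835,-.0305,.20,-6.7),(.5835,-.0305,.114,-6.7))
E
```

```text
[425.5 395.4] 7396.0 [ 207.4 -311.2  378.6  125.1   85.7]
[419.4 290.3] 1088.5 [ 437.  -304.4  116.3   55.4   -0.9]
[378.7 256.1] 1158.5 [ 501.6 -230.3  168.   105.9   -8.8]
[415.8 201.9] 3916.5 [ 657.7 -295.1  205.7  151.5   89.9]
[441.4 135.4] 4307.0 [ 817.4 -394.2  261.5  152.9  -89.8]
[385.8  94.2] 2111.0 [ 917.1 -279.7  486.8   35.2  -90. ]
pose [ 0.5813 -0.0344  0.2272] yaw -6.8 t 25.7 F [ 0.5 -0.4 -1.7] w 0.0511 ff 0.0
(0.5835, -0.0305, 0.2, -6.7) -> [ 0.003 -0.008  0.054] yaw -0.001 rows 1
(0.5835, -0.0305, 0.114, -6.7) -> [ 0.003 -0.008  0.226] yaw -0.001 rows 3
```

View pics/c1.png

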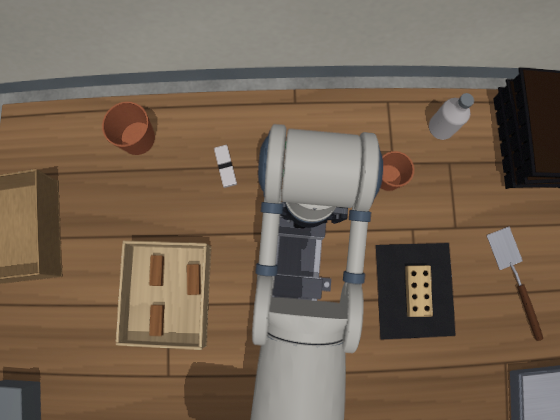

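The board lies flat with its holes up at (419,290), about 3 mm from the mat centre. Three offcuts are in the crate at (155,270), (193,279) and (156,320). Next is shutting the vise.

Call:
step_arm([
  {"x": 0.003, "y": -0.007, "z": 0.08, "yaw": 0, "claw": 0.6},
  {"x": 0.003, "y": -0.007, "z": 0.15, "yaw": 0, "claw": 0.6},
  {"x": 0.003, "y": -0.007, "z": 0.2, "yaw": 0, "claw": 0.6},
  {"x": 0.003, "y": -0.007, "z": 0.226, "yaw": 0, "claw": 0.6},
  {"x": 0.003, "y": -0.007, "z": 0.226, "yaw": 0, "claw": 0},
  {"x": 0.003, "y": -0.007, "z": 0.226, "yaw": 0, "claw": 0},
  {"x": 0.003, "y": -0.007, "z": 0.226, "yaw": 0, "claw": 0},
  {"x": 0.003, "y": -0.007, "z": 0.226, "yaw": 0, "claw": 0},
  {"x": 0.003, "y": -0.007, "z": 0.226, "yaw": 0, "claw": 0},
])

```text
time: 26.6
tool_pos: [0.5837, -0.0301, 0.1154]
tcp_rot: [0.0, 0.998, -0.059, 0.0]
contact_force: [-2.6, -1.0, -0.5]
gripper_width: 0.0251
finger_force: 62.0
```

Call:
step_arm([
  {"x": -0.03, "y": 0, "z": 0, "yaw": 0, "claw": 0},
  {"x": -0.06, "y": 0, "z": 0, "yaw": 0, "claw": 0},
  {"x": -0.09, "y": 0, "z": 0, "yaw": 0, "claw": 0},
  {"x": -0.12, "y": 0, "z": 0, "yaw": 0, "claw": 0},
  {"x": -0.145, "y": 0, "z": 0, "yaw": 0, "claw": 0},
  {"x": -0.16, "y": 0, "z": 0, "yaw": 0, "claw": 0},
  {"x": -0.17, "y": 0, "z": 0, "yaw": 0, "claw": 0},
  {"x": -0.177, "y": 0, "z": 0, "yaw": 0, "claw": 0},
  {"x": -0.182, "y": 0, "z": 0, "yaw": 0, "claw": 0},
  {"x": -0.182, "y": 0, "z": 0, "yaw": 0, "claw": 0},
])

```text
time: 27.6
tool_pos: [0.4947, -0.0197, 0.1154]
tcp_rot: [0.0, 0.998, -0.059, 0.003]
contact_force: [5.4, -2.5, -3.7]
gripper_width: 0.0249
finger_force: 62.2
```

Call:
step_arm([
  {"x": -0.005, "y": 0, "z": 0, "yaw": 0, "claw": 0},
  {"x": -0.01, "y": 0, "z": 0, "yaw": 0, "claw": 0},
  {"x": -0.01, "y": 0, "z": 0, "yaw": 0, "claw": 0},
  {"x": -0.01, "y": 0, "z": 0, "yaw": 0, "claw": 0},
])

```text
time: 28.0
tool_pos: [0.4944, -0.0197, 0.1154]
tcp_rot: [0.001, 0.998, -0.059, 0.009]
contact_force: [28.1, -3.9, -15.4]
gripper_width: 0.0249
finger_force: 60.7
```

The jaw is at its stop: the position did not change and the force rose to 28 N. I'll relax, release and retreat.

Call:
step_arm([
  {"x": 0.01, "y": 0, "z": 0, "yaw": 0, "claw": 0},
  {"x": 0.01, "y": 0, "z": 0, "yaw": 0, "claw": 0.6},
  {"x": 0.01, "y": 0, "z": 0, "yaw": 0, "claw": 0.6},
  {"x": 0.01, "y": 0, "z": 0, "yaw": 0, "claw": 0.6},
  {"x": 0.01, "y": 0, "z": -0.1, "yaw": 0, "claw": 0.6},
  {"x": 0.01, "y": 0, "z": -0.2, "yaw": 0, "claw": 0.6},
  {"x": 0.01, "y": 0, "z": -0.3, "yaw": 0, "claw": 0.6},
  {"x": -0.02, "y": 0.1, "z": -0.36, "yaw": 0, "claw": 0.6},
  {"x": -0.02, "y": 0.2, "z": -0.36, "yaw": 0, "claw": 0.6},
  {"x": -0.02, "y": 0.3, "z": -0.36, "yaw": 0, "claw": 0.6},
])

```text
time: 29.0
tool_pos: [0.4617, -0.1588, 0.2971]
tcp_rot: [0.001, 0.998, -0.058, 0.003]
contact_force: [1.4, -0.2, -0.8]
gripper_width: 0.051
finger_force: 0.0
```

Call:
step_arm([
  {"x": -0.1, "y": 0.2, "z": 0, "yaw": 0, "claw": 0.6},
  {"x": -0.1, "y": 0.2, "z": 0, "yaw": 0, "claw": 0.6},
  {"x": -0.1, "y": 0.2, "z": 0, "yaw": 0, "claw": 0.6},
  {"x": -0.1, "y": 0.2, "z": 0, "yaw": 0, "claw": 0.6},
  {"x": -0.1, "y": 0.2, "z": 0, "yaw": 0, "claw": 0.6},
  {"x": -0.1, "y": 0.2, "z": 0, "yaw": 0, "claw": 0.6},
])

```text
time: 29.6
tool_pos: [0.4013, -0.25, 0.2943]
tcp_rot: [-0.0, 0.998, -0.058, 0.0]
contact_force: [0.2, -0.5, -0.2]
gripper_width: 0.0514
finger_force: 0.0
```

```bash
python3 - <<'E'
from h import *
T=snap('top','d1');S=snap('side')
cv2.imwrite('pics/d1z.png',np.hstack([cv2.resize(T['color'][180:360,100:340,::-1],(400,300)),cv2.resize(S['color'][180:360,160:400,::-1],(400,300))]))
go((.5,0,.2,0))
E
```

```text
pose [ 0.4012 -0.25    0.2942] yaw -6.6 t 29.7 F [-1.1 -0.4 -0.6] w 0.0513 ff 0.0
(0.5, 0, 0.2, 0) -> [ 0.139 -0.519  0.189] yaw -0.037 rows 6
```

View pics/d1z.png

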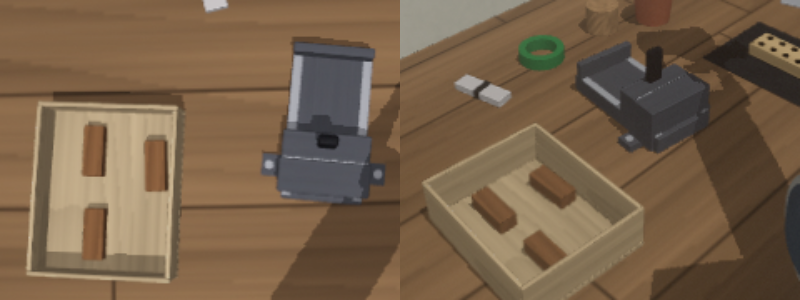

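The crops show the vise shut and empty at (325,150) in the left crop, the three offcuts in the crate, and the board flat on the mat. Handing in.

```bash
python3 -c "
from workcell import r
print(r.sign_off())"
```

```text
the job is handed in; nothing more can be done
None
```

The job is handed in: all three offcuts found on the bench are in the crate, the board lies flat with its drilled face up about 3 mm from the mat centre, and the vise is shut against its stop.

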